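# Clamp a lantern in the pad-printing fixture

### The arm

A 6-joint arm with a two-finger parallel gripper is mounted at the origin on the work surface. World frame = base frame: x ahead of the robot, y to its left, z up, the work surface at z = 0. Lengths are in m, angles in rad, forces in N, time in s.
With the tool pointing down it reaches from about 0.425 to 0.95 m from the base axis. Payload 3.5 kg.
Tool frame: the origin (TCP) lies between the finger pads; the fingertips stand 14 mm ahead of it and the grasp point (between the pads) lies 5 mm behind it; z points along the fingers, y is the line along which they close (so a half turn about z gives the same grasp; the last joint's range is limited). The gripper opens to 85 mm and grips with 20 to 120 N. Pads are 22 mm wide; open, the fingers measure 114 mm over their backs; the gripper's body (76 mm by 85 mm) begins 54 mm behind the grasp point. The pads swing forward as they close: fully open they stand 13 mm farther back than shut.
Start: joints at [0.974, 0.286, 1.577, -0, 1.279, -0.15], TCP at [0.292, 0.609, 0.245] pointing down, gripper open.
Joint ranges: [-2.77, 2.77], [-0.9, 2.22], [0.21, 2.48], [-1.53, 4.67], [0.24, 2.81], [-2.84, 2.84]. Speed limits (rad/s): [2.79, 2.79, 3.14, 3.14, 3.14, 3.14].

### API

Orientations are given as a unit quaternion [x, y, z, w].
In Python, from plant import * gives the robot as it stands.
- The arm moves only by the tool step_arm, never from a script. Its argument "commands" is a list of rows, each an object of numbers: "gripper": the gripper's target within -1 to 1 (shut at 1, half-way at 0, fully open at -1); "x", "y", "z": the shift along the tool's x, y, z in mm; "spin": the turn about the tool's z in degrees. A call has exactly 10 rows; each row shifts and turns the commanded pose from where the row before left it, along the tool's axes as they then stand; what a row does not reach is not made up. A row lasts 1/10 s, in which the tool goes at most 50 mm and 8.59 degrees, less where a joint would pass 70% of its speed; a pose out of reach is approached as far as the arm can. A call with a gripper value outside its range is refused whole. The fingers move at their own pace and stop on an object; "force" is the grip in N (left out, the last holds). Time passes only in rows, so rows that do not move let the fingers close, or fill a call up. It gives the time, the measured TCP pose, the force, the opening and the grip force at its end, in the units of the state.
- get_state(): the state, without advancing time (a new reading comes with each control period).
- read_camera(name): name is "scene" or "top"; returns a dict with "color" (384x512x3 uint8, red, green, blue), "z_map" (384x512 float32, m along the optical axis (not along the pixel's ray), 0 where there is no reading), "fx", "fy", "cx", "cy" (pixels), "distortion" ([k1, k2, p1, p2, k3] as OpenCV has them; the pictures are not rectified), "eye" and "attitude" of the camera in the world. Camera axes: x right, y up, looking along -z (the intrinsics and any distortion apply to the point x, -y, -z); pixel columns grow to the right and rows downward; lengths in m; the calibration is good to about 2 mm. A picture is of the moment at which its call begins.
- sign_off(): hands the job in; it is judged then, once.
The state is a dict: "time": time; "qpos": joint angles; "dq": joint speeds; "joint_efforts": joint torques, N m; "eef_pos": TCP position; "tcp_rot": TCP orientation; "contact_force": force on the tool from outside, world axes, zero at the start; "wrist_torque": the same for the moment, N m; "opening": opening from 0.0 (shut) to 1.0 (fully open); "finger_force": force on a finger pad.
Only numpy, scipy, OpenCV 4.12 (cv2) and the standard library are available. Lean on these libraries where they do the work, as an engineer would, in place of code of your own. Each camera call takes 0.05 s, during which the arm holds its last target. There are 200 camera calls.

### The job

Clamp the blue lantern that lies in the V blocks of the printing fixture: flip the red-knobbed cam lever fully up to free the green tailstock, slide the tailstock along so that its red sprung nose pushes the lantern home against the black stop pad (feel for it: the stop is set differently each time) and its spring stays about half compressed, never bottomed out, then flip the lever fully down to lock the tailstock. Leave the lantern clamped and lying in its V blocks, and do not disturb the spare lantern, the ink jar or the printing pad.

Things in the scene. Friction and masses are not known exactly. Their poses are not given: they have to be found in the camera images.
- fixture: Aluminium plate 190 x 345 x 20 mm fixed on the bench. Origin on the bench below the lantern axis; z up, y is the slide direction (tailstock at -y, stop at +y), -x side (lever) faces the robot. Plate spans x -105..85, y -190..155 mm, V blocks y 5..103, up to 90 mm high. The stop plate (95 mm high) is set anew each time: its black pad faces -y somewhere in y 108..130; its place is not measured.
- tailstock (a joint): Position (m) of the green tailstock: 0 = farthest from the stop, to 0.125 towards it (fixture +y). Its middle is at fixture y = -125 mm + value. Unlocked, it moves against about 8 N of friction and stays where left. Post 50 mm (x) by 32 mm (y), top 110 mm above the bench, on a 75 x 44 mm foot, top 46 mm.
- tailstock_back (a point): Point at the centre of the flat back face (looking to fixture -y) of the tailstock post, 85 mm above the bench, 25 mm below the post's top; moves with the tailstock; axes as the fixture's.
- nose: Red round nose (32 mm dia, 10 mm thick) on the tailstock, on the lantern axis 75 mm above the bench; origin at the centre of its front face, which looks to fixture +y. Sprung: 3 N per mm, bottoms after 6 mm (18 N). Uncompressed, its face is 40 mm ahead of the tailstock's middle.
- lever (a joint): Cam lever angle (rad): 0 = fully down, locked, pointing to fixture -x, 20 degrees above level; 1.4 = fully up, free, 10 degrees past vertical. Hinge parallel to fixture y, 50 mm above the bench at fixture x = -55 mm, lever in the tailstock's mid plane. Hinge to knob 80 mm. Below 0.6 the cam bites: about 8 N at the knob takes it over centre (0.1); short of that it may spring back.
- lever_knob (a point): Centre of the red barrel knob at the lever's end: a cylinder 20 mm dia, 26 mm long, its axis parallel to fixture y (flat ends face +y and -y).
- lantern: Metallic blue ribbed lantern, 62 mm dia, 105 mm long, about 0.13 kg, lying in the V blocks along fixture y, free to slide along them (under 4 N), starting clear of the stop. Origin at the middle of its axis, 75 mm above the bench; its y axis lies along its own axis, towards the stop.
- spare_lantern: Bystander: the same kind of lantern standing upright on the bench, 62 mm dia, 105 mm high, origin under its centre.
- ink_jar: Bystander: white ink jar with red label and black lid, 64 mm dia, 75 mm high, origin under its centre.
- print_pad: Bystander: red silicone printing pad, 60 mm dia, 50 mm high dome, origin under its centre.
Things that resemble listed ones, but are neither listed nor needed, are in the scene too. What is shaped like the lantern but orange or turquoise is not meant.

How it is judged:
On the way, in this order (a step that is already met when the one before it is completed fails the run):
1. the lever is flipped up (free) (value of joint lever above 1.2 rad), for 0.2 s.
2. with the lever up, the nose presses the lantern home against the stop pad (contact force between nose and lantern between 4.5 and 16 N and value of joint lever above 1 rad), for 0.2 s.
At the end, for the whole second after the job is handed in: The lever is down (below 0.15 rad), the lantern lies in its V blocks (axis within 5 mm of 75 mm height) at rest, and the nose presses on it with 4.5 to 16 N (spring compressed 1.5 to 5.3 mm), which only the stop behind it can bear (contact force between nose and lantern between 4.5 and 16 N and value of joint lever below 0.15 rad and z of lantern in the frame of fixture between 0.07 and 0.08 m and linear speed of lantern below 0.01 m/s); the robot touches nothing.
It fails at once if the lantern is squeezed with more than 18 N (nose spring bottomed out) (contact force between nose and lantern above 18 N).
It fails at once if a bystander is moved more than 20 mm (distance of any of spare_lantern, ink_jar, print_pad from where it was at the start of the episode above 0.02 m).
It also fails if it takes over 72 s, if anything falls off the work surface, if the arm or the gripper's body presses on something with over 40 N, if the wrist force passes 120 N, or if a joint passes its speed limit or range.

## Working session

There is one attempt and no reset: what is moved stays moved. The work goes in short steps, Python scripts to look and compute and a tool call to move; the robot and the scene stay as the last step left them, time stands still between calls to the robot, and variables do not carry over. Pictures are saved under pics/ and viewed, at most 10 in all, crops included, and the job is handed in when it is done.

Besides the shell and the picture viewer there is one more tool, called after ">>>" by a JSON object that holds its "method" and its "body", one argument or row to a line. step_arm: Moves the arm, as the interface text tells. Its arguments: {"type":"object","properties":{"commands":{"type":"array"},"force":{"type":"number"}},"required":["commands"]}

```bash
mkdir -p pics; ls
cat > h.py <<'E'
from plant import *
import numpy as np, cv2
from scipy.spatial.transform import Rotation as R
def cam(n):
    c=read_camera(n); a=np.array(c['attitude'],float)
    c['R']=a if a.shape==(3,3) else R.from_quat(a).as_matrix()
    c['K']=np.array([[c['fx'],0,c['cx']],[0,c['fy'],c['cy']],[0,0,1]]); return c
def rays(c,uv):
    p=cv2.undistortPoints(np.array(uv,float).reshape(-1,1,2),c['K'],np.array(c['distortion'])).reshape(-1,2)
    return np.c_[p[:,0],-p[:,1],-np.ones(len(p))]
def pts(c,uv,z=None):   # z: per-point depth from z_map, in world
    uv=np.array(uv).reshape(-1,2)
    d=c['z_map'][uv[:,1].astype(int),uv[:,0].astype(int)]
    return (rays(c,uv)*d[:,None])@c['R'].T+c['eye'], d
def plane(c,uv,h):
    r=rays(c,uv)@c['R'].T; e=np.array(c['eye']); return e+r*((h-e[2])/r[:,2])[:,None]
E
python3 - <<'E'
from h import *
s=get_state(); print({k:np.round(v,3) for k,v in s.items()})
for n in('scene','top'):
    c=cam(n); print(n,c['eye'],c['attitude'],c['fx'],c['distortion'])
    cv2.imwrite(f'pics/{n}0.png',c['color'][...,::-1]); 
    np.savez(f'{n}0.npz',**{k:v for k,v in c.items()})
E
```

```text
pics
{'time': np.float64(0.0), 'qpos': array([ 0.974,  0.287,  1.578, -0.   ,  1.279, -0.15 ]), 'dq': array([-0.001,  0.001, -0.001,  0.001, -0.001,  0.   ]), 'joint_efforts': array([ 0.0000e+00, -4.0600e+01, -2.9262e+01, -0.0000e+00,  6.0000e-03,
       -0.0000e+00]), 'eef_pos': array([0.291, 0.608, 0.244]), 'tcp_rot': array([ 0.222,  0.975, -0.001, -0.   ]), 'contact_force': array([-0.477,  0.056,  0.614]), 'wrist_torque': array([-0.009,  0.078,  0.025]), 'finger_force': np.float64(0.0), 'opening': np.float64(1.0)}
scene [ 1.00522724 -0.5678223   1.17300981] [0.2733834  0.09339251 0.28342703 0.91444435] 479.53048179013365 [-0.18370669  0.          0.          0.          0.        ]
top [0.51066816 0.00984926 1.05829316] [-0.02936011  0.02277166  0.70885691 -0.704373  ] 354.81311272547566 [-0.06017078  0.          0.          0.          0.        ]
```

View pics/scene0.png

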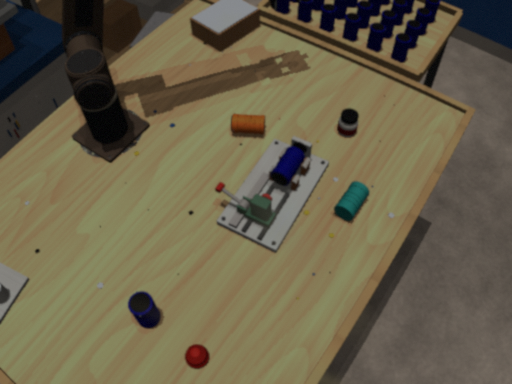

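View pics/top0.png

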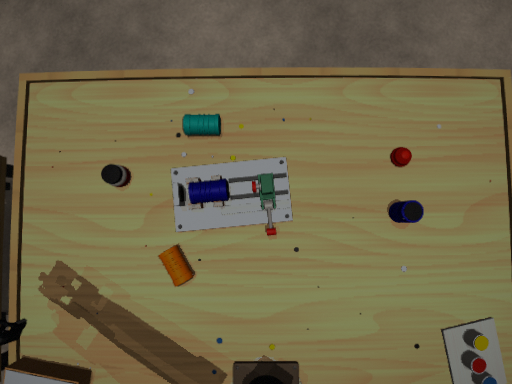

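Top view: knob at (271,231), tailstock (267,188), nose (255,187), lantern (208,190), stop (181,192). The jar, spare lantern and pad are well clear of all of these. Next I measure the plate frame.

Run:
```python
from h import *
c=dict(np.load('top0.npz')); 
hsv=cv2.cvtColor(c['color'],cv2.COLOR_RGB2HSV)
m=((hsv[...,1]<50)&(hsv[...,2]>120)).astype(np.uint8); roi=np.zeros_like(m); roi[150:240,160:300]=1; m*=roi
m=cv2.morphologyEx(m,cv2.MORPH_OPEN,np.ones((3,3)))
k=max(cv2.findContours(m,0,2)[0],key=cv2.contourArea); h=cv2.convexHull(k).reshape(-1,2)
P=plane(c,h,.02); r=cv2.minAreaRect((P[:,:2]*1000).astype(np.float32)); B=cv2.boxPoints(r)/1000; print(r,B)
# fixture frame: y axis along the long side, pointing world +y
e=[B[1]-B[0],B[2]-B[1]]; l=max(e,key=np.linalg.norm); y=l/np.linalg.norm(l); y=y if y[1]>0 else -y; x=np.array([y[1],-y[0]])
C=B.mean(0); O=C-(-.010*x-.0175*y); print('O',O,'yaw',np.degrees(np.arctan2(x[1],x[0])))
np.savez('fix.npz',O=O,x=x,y=y)
f=lambda p:np.c_[(p[:,:2]-O)@x,(p[:,:2]-O)@y,p[:,2]]
red=((hsv[...,1]>150)&((hsv[...,0]<8)|(hsv[...,0]>172))&(hsv[...,2]>80)).astype(np.uint8)*roi
n,_,st,ce=cv2.connectedComponentsWithStats(red)
for i in range(1,n):
    if st[i,4]>8: print('red',st[i],ce[i],'knob@.077',f(plane(c,ce[i],.077)),'nose@.08',f(plane(c,ce[i],.085)),plane(c,ce[i],.077))
for name,lo,hi in(('green',(50,40,30),(95,255,255)),('blue',(108,120,30),(130,255,255))):
    g=cv2.inRange(hsv,lo,hi)*roi; v,u=np.nonzero(g); p,d=pts(c,np.c_[u,v]); q=f(p)
    print(name,len(u),np.percentile(q,[2,50,98],axis=0).round(4).tolist())
    if name=='green': t=q[q[:,2]>.095]; print('post top',len(t),t.min(0),t.max(0),t.mean(0))
```

```text
((526.3512573242188, 131.8792724609375), (75.9384765625, 271.2183532714844), 5.406861305236816) [[ 4.7577283e-01  2.6330730e-01]
 [ 5.0132912e-01 -6.7042885e-03]
 [ 5.7692969e-01  4.5123292e-04]
 [ 5.5137342e-01  2.7046284e-01]]
O [0.5346578  0.15024368] yaw 5.406874
red [252 181   4  11  35] [253.54285714 186.22857143] knob@.077 [[ 0.05543667 -0.12375967  0.077     ]] nose@.08 [[ 0.05468217 -0.12387177  0.085     ]] [[0.60150939 0.03225834 0.077     ]]
red [266 228  10   7  62] [270.87096774 231.08064516] knob@.077 [[-0.07272374 -0.15891725  0.077     ]] nose@.08 [[-0.07243341 -0.15874272  0.085     ]] [[ 0.47723203 -0.01481908  0.077     ]]
green 421 [[-0.0064, -0.1796, 0.0373], [0.0452, -0.1586, 0.1054], [0.0913, -0.1378, 0.1115]]
post top 222 [-0.03711193 -0.17534633  0.09542078] [ 0.08292558 -0.13750928  1.05829316] [ 0.05621681 -0.15892537  0.12091939]
blue 768 [[0.0272, -0.0478, 0.0798], [0.0521, 0.0016, 0.0998], [0.0805, 0.0509, 0.1062]]
```

Run:
```python
from h import *
c=dict(np.load('top0.npz')); 
v,u=np.mgrid[140:250,150:310].reshape(2,-1); p,d=pts(c,np.c_[u,v]); 
m=np.zeros((384,512),np.uint8); ok=(p[:,2]>.012)&(p[:,2]<.028)&(d>0); m[v[ok],u[ok]]=1
m=cv2.morphologyEx(m,cv2.MORPH_OPEN,np.ones((3,3)))
n,L,st,_=cv2.connectedComponentsWithStats(m); m=np.isin(L,[i for i in range(1,n) if st[i,4]>60])
w,q=np.nonzero(m); P=plane(c,np.c_[q,w],.02)
r=cv2.minAreaRect((P[:,:2]*1000).astype(np.float32)); B=cv2.boxPoints(r)/1000; print(r)
e=[B[1]-B[0],B[2]-B[1]]; l=max(e,key=np.linalg.norm); y=l/np.linalg.norm(l); y=y if y[1]>0 else -y; x=np.array([y[1],-y[0]])
C=B.mean(0); O=C-(-.010*x-.0175*y); print('O',O,'yaw',np.degrees(np.arctan2(x[1],x[0])))
np.savez('fix.npz',O=O,x=x,y=y)
f=lambda p:np.c_[(p[:,:2]-O)@x,(p[:,:2]-O)@y,p[:,2]]
print('knob',f(plane(c,[270.9,231.1],.077)),plane(c,[270.9,231.1],.077),'nose',f(plane(c,[253.5,186.2],.09)))
hsv=cv2.cvtColor(c['color'],cv2.COLOR_RGB2HSV)
for name,lo,hi in(('green',(50,40,30),(95,255,255)),('blue',(108,120,30),(130,255,255))):
    g=cv2.inRange(hsv,lo,hi); g[:150]=0;g[240:]=0;g[:,:160]=0;g[:,300:]=0; w,q=np.nonzero(g); p,d=pts(c,np.c_[q,w]); k=f(p)[d>0]
    if name=='green': k=k[k[:,2]>.1]
    print(name,np.percentile(k,[2,50,98],axis=0).round(4).tolist())
```

```text
((585.4564208984375, 100.86139678955078), (189.77528381347656, 344.7881164550781), 5.275115489959717)
O [0.59380513 0.11920666] yaw 5.2751265
knob [[-0.12846212 -0.12281477  0.077     ]] [[ 0.47717847 -0.01489855  0.077     ]] nose [[-0.00145803 -0.08736406  0.09      ]]
green [[-0.0216, -0.1378, 0.1046], [0.0018, -0.1227, 0.1083], [0.0259, -0.1075, 0.1117]]
blue [[-0.0286, -0.0112, 0.0798], [-0.0037, 0.0384, 0.0998], [0.0244, 0.0874, 0.1059]]
```

Plate fits to 1 mm (yaw 5.3°). Plan: grip the knob by its flat ends, swing it up, slide the tailstock by the knob while feeling for the stop, then swing it down, all in one grasp.

>>> {"method": "step_arm", "body": {
  "commands": [
    {"spin": -7.7,"gripper": -1},
    {"spin": -7.7},
    {"spin": -7.7},
    {"spin": -7.8},
    {"y": -42.5,"x": -8.4},
    {"y": -42.5,"x": -8.4},
    {"y": -42.5,"x": -8.4},
    {"y": -42.5,"x": -8.4},
    {"y": -42.5,"x": -8.4},
    {"y": -42.5,"x": -8.4}
  ],
  "force": 30
}}

```text
invalid input
```

>>> {"method": "step_arm", "body": {
  "commands": [
    {"y": -42.5,"x": -8.4},
    {"y": -42.5,"x": -8.4},
    {"y": -42.5,"x": -8.4},
    {"y": -42.5,"x": -8.4},
    {"y": -42.5,"x": -8.4},
    {"y": -42.5,"x": -8.4},
    {"y": -42.5,"x": -8.4},
    {"y": -42.5,"x": -8.4},
    {"y": -42.5,"x": -8.4},
    {"z": 20}
  ]
}}

```text
invalid input
```

```bash
cat >> h.py <<'E'
def rep():
    F=np.load('fix.npz'); O,x,y=F['O'],F['x'],F['y']; s=get_state(); p=s['eef_pos'][:2]-O; M=R.from_quat(s['tcp_rot']).as_matrix(); f=s['contact_force']
    print('t',round(s['time'],2),'fix mm',(np.array([p@x,p@y,s['eef_pos'][2]])*1000).round(1),'tool in fix: x',np.round([M[:2,0]@x,M[:2,0]@y,M[2,0]],3),'z',M[:,2].round(3),'F fix',np.round([f[:2]@x,f[:2]@y,f[2]],1),'open',round(float(s['opening']),3),'q6',s['qpos'][5])
E
python3 -c "from h import *;rep()"
```

```text
t 0.1 fix mm [-256.2  514.8  244.1] tool in fix: x [-0.858  0.513  0.   ] z [-0.001 -0.002 -1.   ] F fix [ 0.2  0.4 -0.4] open 0.999 q6 -0.14996751401570058
```

>>> {"method": "step_arm", "body": {
  "commands": [
    {"x": 0,"y": 0,"z": 0,"spin": -7.7,"gripper": -1},
    {"x": 0,"y": 0,"z": 0,"spin": -7.7,"gripper": -1},
    {"x": 0,"y": 0,"z": 0,"spin": -7.7,"gripper": -1},
    {"x": 0,"y": 0,"z": 0,"spin": -7.8,"gripper": -1},
    {"x": -8.4,"y": -42.5,"z": 0,"spin": 0,"gripper": -1},
    {"x": -8.4,"y": -42.5,"z": 0,"spin": 0,"gripper": -1},
    {"x": -8.4,"y": -42.5,"z": 0,"spin": 0,"gripper": -1},
    {"x": -8.4,"y": -42.5,"z": 0,"spin": 0,"gripper": -1},
    {"x": -8.4,"y": -42.5,"z": 0,"spin": 0,"gripper": -1},
    {"x": -8.4,"y": -42.5,"z": 0,"spin": 0,"gripper": -1}
  ],
  "force": 30
}}

```text
time: 1.1
eef_pos: [0.3652, 0.3577, 0.2448]
tcp_rot: [-0.046, 0.999, -0.0, -0.0]
contact_force: [0.4, 0.7, 0.5]
opening: 0.998
finger_force: 0.0
```

>>> {"method": "step_arm", "body": {
  "commands": [
    {"x": -8.4,"y": -42.5,"z": 0,"spin": 0,"gripper": -1},
    {"x": -8.4,"y": -42.5,"z": 0,"spin": 0,"gripper": -1},
    {"x": -8.4,"y": -42.5,"z": 0,"spin": 0,"gripper": -1},
    {"x": -8.4,"y": -42.5,"z": 0,"spin": 0,"gripper": -1},
    {"x": -8.4,"y": -42.5,"z": 0,"spin": 0,"gripper": -1},
    {"x": -8.4,"y": -42.5,"z": 0,"spin": 0,"gripper": -1},
    {"x": -8.4,"y": -42.5,"z": 0,"spin": 0,"gripper": -1},
    {"x": -8.4,"y": -42.5,"z": 0,"spin": 0,"gripper": -1},
    {"x": -8.4,"y": -42.5,"z": 0,"spin": 0,"gripper": -1},
    {"x": 0,"y": 0,"z": 20,"spin": 0,"gripper": -1}
  ]
}}

```text
time: 2.1
eef_pos: [0.4787, -0.0191, 0.2279]
tcp_rot: [-0.043, 0.999, -0.002, 0.003]
contact_force: [1.2, 0.8, 0.4]
opening: 1.002
finger_force: 0.0
```

```bash
python3 -c "from h import *;rep()"
```

```text
t 2.1 fix mm [-127.4 -127.1  227.9] tool in fix: x [-1.     0.005 -0.006] z [ 0.006 -0.003 -1.   ] F fix [1.3 0.7 0.4] open 1.002 q6 -1.9084484148997285
```

>>> {"method": "step_arm", "body": {
  "commands": [
    {"x": 2,"y": 4,"z": 0,"spin": 0,"gripper": -1},
    {"x": 0,"y": 0,"z": 25,"spin": 0,"gripper": -1},
    {"x": 0,"y": 0,"z": 25,"spin": 0,"gripper": -1},
    {"x": 0,"y": 0,"z": 25,"spin": 0,"gripper": -1},
    {"x": 0,"y": 0,"z": 25,"spin": 0,"gripper": -1},
    {"x": 0,"y": 0,"z": 25,"spin": 0,"gripper": -1},
    {"x": 0,"y": 0,"z": 15,"spin": 0,"gripper": -1},
    {"x": 0,"y": 0,"z": 10,"spin": 0,"gripper": -1},
    {"x": 0,"y": 0,"z": 5,"spin": 0,"gripper": -1},
    {"x": 0,"y": 0,"z": 0,"spin": 0,"gripper": -1}
  ]
}}

```text
time: 3.1
eef_pos: [0.4735, -0.0101, 0.0703]
tcp_rot: [-0.047, 0.999, 0.0, -0.0]
contact_force: [0.3, -0.3, -0.3]
opening: 1.002
finger_force: 0.0
```

Run:
```python
from h import *
rep()
for n in('scene','top'):
    c=cam(n); im=c['color'][...,::-1]
    im=im[140:270,170:340] if n=='scene' else im[150:260,170:300]
    cv2.imwrite(f'pics/{n}1.png',cv2.resize(im,None,fx=4,fy=4,interpolation=2))
```

```text
t 3.1 fix mm [-131.7 -117.7   70.3] tool in fix: x [-1.    -0.001  0.001] z [-0.001  0.    -1.   ] F fix [ 0.3 -0.3 -0.3] open 1.002 q6 -1.900194672491899
```

View pics/scene1.png

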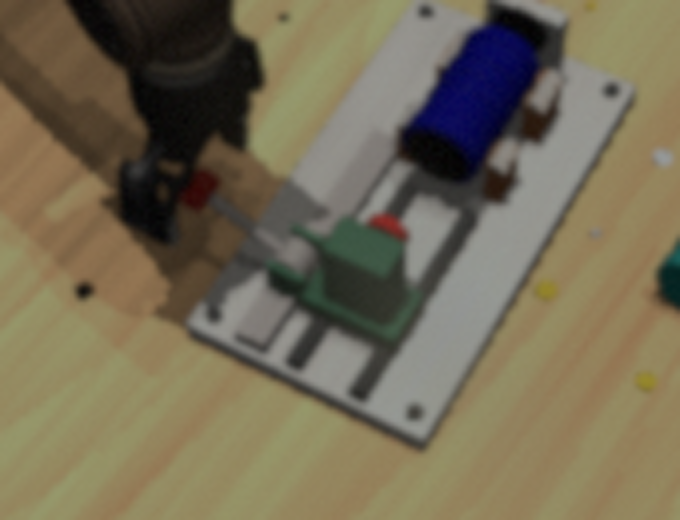

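The knob (crop about 200,190) is between the open fingers. I centre 5 mm in -y and close gently.

>>> {"method": "step_arm", "body": {
  "commands": [
    {"x": -1.5,"y": -5,"z": 0,"spin": 0,"gripper": -1},
    {"x": 0,"y": 0,"z": 0,"spin": 0,"gripper": -0.3},
    {"x": 0,"y": 0,"z": 0,"spin": 0,"gripper": 0.0},
    {"x": 0,"y": 0,"z": 0,"spin": 0,"gripper": 0.2},
    {"x": 0,"y": 0,"z": 0,"spin": 0,"gripper": 0.4},
    {"x": 0,"y": 0,"z": 0,"spin": 0,"gripper": 1},
    {"x": 0,"y": 0,"z": 0,"spin": 0,"gripper": 1},
    {"x": 0,"y": 0,"z": 0,"spin": 0,"gripper": 1},
    {"x": 0,"y": 0,"z": 0,"spin": 0,"gripper": 1},
    {"x": 0,"y": 0,"z": 0,"spin": 0,"gripper": 1}
  ],
  "force": 30
}}

```text
time: 4.2
eef_pos: [0.4755, -0.0157, 0.0704]
tcp_rot: [-0.046, 0.999, -0.0, -0.0]
contact_force: [-2.3, -4.0, 3.1]
opening: 0.297
finger_force: 34.0
```

Run:
```python
from h import *
rep()
# arc increments in tool (x=-fix x, z=-fix z): 20 rows, lever 0->1.42
a=np.radians(20)+np.linspace(0,1.4,21); X=-55-80*np.cos(a); Z=50+80*np.sin(a)
print(np.c_[-np.diff(X),-np.diff(Z)].round(1).tolist())
```

```text
t 4.2 fix mm [-130.3 -123.5   70.4] tool in fix: x [-1.    -0.001  0.001] z [-0.    -0.001 -1.   ] F fix [-2.6 -3.7  3.1] open 0.297 q6 -1.9094508388314155
[[-2.1, -5.2], [-2.5, -5.0], [-2.8, -4.8], [-3.1, -4.6], [-3.5, -4.4], [-3.8, -4.2], [-4.0, -3.9], [-4.3, -3.6], [-4.5, -3.3], [-4.8, -3.0], [-4.9, -2.6], [-5.1, -2.3], [-5.3, -1.9], [-5.4, -1.5], [-5.5, -1.1], [-5.5, -0.8], [-5.6, -0.4], [-5.6, 0.0], [-5.6, 0.4], [-5.5, 0.8]]
```

>>> {"method": "step_arm", "body": {
  "commands": [
    {"x": -2.1,"y": 0,"z": -5.2,"spin": 0,"gripper": 1},
    {"x": -2.5,"y": 0,"z": -5.0,"spin": 0,"gripper": 1},
    {"x": -2.8,"y": 0,"z": -4.8,"spin": 0,"gripper": 1},
    {"x": -3.1,"y": 0,"z": -4.6,"spin": 0,"gripper": 1},
    {"x": -3.5,"y": 0,"z": -4.4,"spin": 0,"gripper": 1},
    {"x": -3.8,"y": 0,"z": -4.2,"spin": 0,"gripper": 1},
    {"x": -4.0,"y": 0,"z": -3.9,"spin": 0,"gripper": 1},
    {"x": -4.3,"y": 0,"z": -3.6,"spin": 0,"gripper": 1},
    {"x": -4.5,"y": 0,"z": -3.3,"spin": 0,"gripper": 1},
    {"x": -4.8,"y": 0,"z": -3.0,"spin": 0,"gripper": 1}
  ]
}}

```text
time: 5.2
eef_pos: [0.5085, -0.0126, 0.1105]
tcp_rot: [-0.046, 0.999, -0.0, -0.004]
contact_force: [-4.2, -6.0, -3.3]
opening: 0.302
finger_force: 30.2
```

>>> {"method": "step_arm", "body": {
  "commands": [
    {"x": -4.9,"y": 0,"z": -2.6,"spin": 0,"gripper": 1},
    {"x": -5.1,"y": 0,"z": -2.3,"spin": 0,"gripper": 1},
    {"x": -5.3,"y": 0,"z": -1.9,"spin": 0,"gripper": 1},
    {"x": -5.4,"y": 0,"z": -1.5,"spin": 0,"gripper": 1},
    {"x": -5.5,"y": 0,"z": -1.1,"spin": 0,"gripper": 1},
    {"x": -5.5,"y": 0,"z": -0.8,"spin": 0,"gripper": 1},
    {"x": -5.6,"y": 0,"z": -0.4,"spin": 0,"gripper": 1},
    {"x": -5.6,"y": 0,"z": 0,"spin": 0,"gripper": 1},
    {"x": -5.0,"y": 0,"z": 0.4,"spin": 0,"gripper": 1},
    {"x": 0,"y": 0,"z": 0,"spin": 0,"gripper": 1}
  ]
}}

```text
time: 6.2
eef_pos: [0.5576, -0.008, 0.1219]
tcp_rot: [-0.046, 0.999, -0.0, -0.002]
contact_force: [-2.6, -4.2, 0.4]
opening: 0.299
finger_force: 30.7
```

Run:
```python
from h import *
rep()
c=cam('scene'); cv2.imwrite('pics/scene2.png',cv2.resize(c['color'][140:270,170:340,::-1],None,fx=4,fy=4,interpolation=2))
```

```text
t 6.2 fix mm [ -47.7 -123.4  121.9] tool in fix: x [-1.    -0.001  0.004] z [-0.004 -0.001 -1.   ] F fix [-3.  -3.9  0.4] open 0.299 q6 -1.8585049419461048
```

View pics/scene2.png

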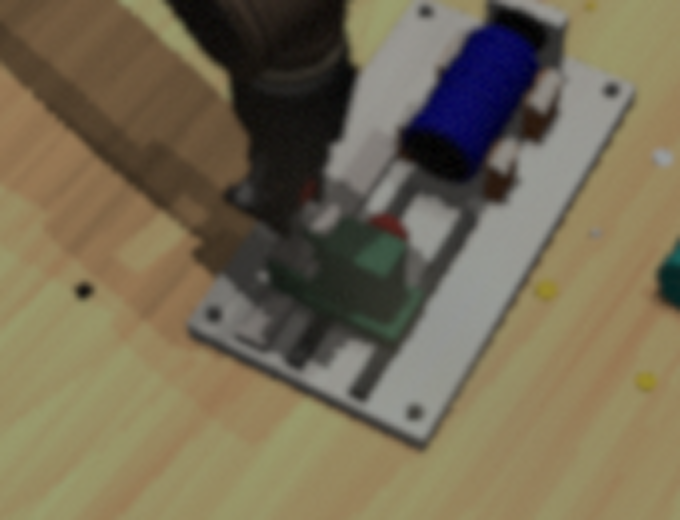

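Lever is up at about 1.31 rad, knob still held. I nudge it a little further and slide the tailstock.

>>> {"method": "step_arm", "body": {
  "commands": [
    {"x": -3,"y": 0,"z": 0.3,"spin": 0,"gripper": 1},
    {"x": 0,"y": 0,"z": 0,"spin": 0,"gripper": 1},
    {"x": 0,"y": 0,"z": 0,"spin": 0,"gripper": 1},
    {"x": 0,"y": 3,"z": 0,"spin": 0,"gripper": 1},
    {"x": 0,"y": 6,"z": 0,"spin": 0,"gripper": 1},
    {"x": 0,"y": 6,"z": 0,"spin": 0,"gripper": 1},
    {"x": 0,"y": 6,"z": 0,"spin": 0,"gripper": 1},
    {"x": 0,"y": 6,"z": 0,"spin": 0,"gripper": 1},
    {"x": 0,"y": 3,"z": 0,"spin": 0,"gripper": 1},
    {"x": 0,"y": 0,"z": 0,"spin": 0,"gripper": 1}
  ]
}}

```text
time: 7.25
eef_pos: [0.5576, 0.0216, 0.1216]
tcp_rot: [-0.047, 0.999, -0.001, -0.002]
contact_force: [-2.4, -6.2, 0.7]
opening: 0.294
finger_force: 30.7
```

```bash
python3 -c "from h import *;rep()"
```

```text
t 7.25 fix mm [-45.  -93.8 121.6] tool in fix: x [-1.    -0.001  0.004] z [-0.004 -0.002 -1.   ] F fix [-3.  -6.   0.7] open 0.294 q6 -1.8043172031113843
```

>>> {"method": "step_arm", "body": {
  "commands": [
    {"x": 0,"y": 6,"z": 0,"spin": 0,"gripper": 1},
    {"x": 0,"y": 6,"z": 0,"spin": 0,"gripper": 1},
    {"x": 0,"y": 6,"z": 0,"spin": 0,"gripper": 1},
    {"x": 0,"y": 6,"z": 0,"spin": 0,"gripper": 1},
    {"x": 0,"y": 6,"z": 0,"spin": 0,"gripper": 1},
    {"x": 0,"y": 4,"z": 0,"spin": 0,"gripper": 1},
    {"x": 0,"y": 3,"z": 0,"spin": 0,"gripper": 1},
    {"x": 0,"y": 3,"z": 0,"spin": 0,"gripper": 1},
    {"x": 0,"y": 3,"z": 0,"spin": 0,"gripper": 1},
    {"x": 0,"y": 3,"z": 0,"spin": 0,"gripper": 1}
  ]
}}

```text
time: 8.25
eef_pos: [0.5534, 0.0661, 0.1217]
tcp_rot: [-0.047, 0.999, -0.002, -0.002]
contact_force: [-2.0, -10.8, 1.4]
opening: 0.3
finger_force: 30.8
```

```bash
python3 -c "from h import *;rep()"
```

```text
t 8.25 fix mm [-45.1 -49.2 121.7] tool in fix: x [-1.    -0.001  0.004] z [-0.004 -0.005 -1.   ] F fix [ -2.9 -10.6   1.4] open 0.3 q6 -1.7219923609343133
```

>>> {"method": "step_arm", "body": {
  "commands": [
    {"x": 0,"y": 0.4,"z": 0,"spin": 0,"gripper": 1},
    {"x": 0,"y": 0.4,"z": 0,"spin": 0,"gripper": 1},
    {"x": 0,"y": 0.4,"z": 0,"spin": 0,"gripper": 1},
    {"x": 0,"y": 0.4,"z": 0,"spin": 0,"gripper": 1},
    {"x": 0,"y": 0.4,"z": 0,"spin": 0,"gripper": 1},
    {"x": 0,"y": 0.4,"z": 0,"spin": 0,"gripper": 1},
    {"x": 0,"y": 0.4,"z": 0,"spin": 0,"gripper": 1},
    {"x": 0,"y": 0.4,"z": 0,"spin": 0,"gripper": 1},
    {"x": 0,"y": 0.4,"z": 0,"spin": 0,"gripper": 1},
    {"x": 0,"y": 0.4,"z": 0,"spin": 0,"gripper": 1}
  ]
}}

```text
time: 9.25
eef_pos: [0.5531, 0.07, 0.1217]
tcp_rot: [-0.047, 0.999, -0.002, -0.002]
contact_force: [-2.7, -10.2, 0.4]
opening: 0.299
finger_force: 30.8
```

```bash
python3 -c "from h import *;rep()"
```

```text
t 9.25 fix mm [-45.1 -45.3 121.7] tool in fix: x [-1.    -0.001  0.004] z [-0.004 -0.005 -1.   ] F fix [-3.6 -9.9  0.4] open 0.299 q6 -1.715019734292972
```

>>> {"method": "step_arm", "body": {
  "commands": [
    {"x": 0,"y": 0.6,"z": 0,"spin": 0,"gripper": 1},
    {"x": 0,"y": 0.6,"z": 0,"spin": 0,"gripper": 1},
    {"x": 0,"y": 0.6,"z": 0,"spin": 0,"gripper": 1},
    {"x": 0,"y": 0.6,"z": 0,"spin": 0,"gripper": 1},
    {"x": 0,"y": 0.6,"z": 0,"spin": 0,"gripper": 1},
    {"x": 0,"y": 0.6,"z": 0,"spin": 0,"gripper": 1},
    {"x": 0,"y": 0.6,"z": 0,"spin": 0,"gripper": 1},
    {"x": 0,"y": 0.6,"z": 0,"spin": 0,"gripper": 1},
    {"x": 0,"y": 0.6,"z": 0,"spin": 0,"gripper": 1},
    {"x": 0,"y": 0.6,"z": 0,"spin": 0,"gripper": 1}
  ]
}}

```text
time: 10.25
eef_pos: [0.5525, 0.0759, 0.1216]
tcp_rot: [-0.047, 0.999, -0.002, -0.002]
contact_force: [-2.7, -10.2, 0.6]
opening: 0.299
finger_force: 30.8
```

>>> {"method": "step_arm", "body": {
  "commands": [
    {"x": 0,"y": 0.3,"z": 0,"spin": 0,"gripper": 1},
    {"x": 0,"y": 0.3,"z": 0,"spin": 0,"gripper": 1},
    {"x": 0,"y": 0.3,"z": 0,"spin": 0,"gripper": 1},
    {"x": 0,"y": 0.3,"z": 0,"spin": 0,"gripper": 1},
    {"x": 0,"y": 0.3,"z": 0,"spin": 0,"gripper": 1},
    {"x": 0,"y": 0.3,"z": 0,"spin": 0,"gripper": 1},
    {"x": 0,"y": 0.3,"z": 0,"spin": 0,"gripper": 1},
    {"x": 0,"y": 0.3,"z": 0,"spin": 0,"gripper": 1},
    {"x": 0,"y": 0.3,"z": 0,"spin": 0,"gripper": 1},
    {"x": 0,"y": 0.3,"z": 0,"spin": 0,"gripper": 1}
  ]
}}

```text
time: 11.25
eef_pos: [0.5522, 0.0789, 0.1216]
tcp_rot: [-0.047, 0.999, -0.002, -0.002]
contact_force: [-2.7, -11.0, 0.3]
opening: 0.3
finger_force: 30.8
```

>>> {"method": "step_arm", "body": {
  "commands": [
    {"x": 0,"y": 0.3,"z": 0,"spin": 0,"gripper": 1},
    {"x": 0,"y": 0.3,"z": 0,"spin": 0,"gripper": 1},
    {"x": 0,"y": 0.3,"z": 0,"spin": 0,"gripper": 1},
    {"x": 0,"y": 0.3,"z": 0,"spin": 0,"gripper": 1},
    {"x": 0,"y": 0.3,"z": 0,"spin": 0,"gripper": 1},
    {"x": 0,"y": 0.3,"z": 0,"spin": 0,"gripper": 1},
    {"x": 0,"y": 0.3,"z": 0,"spin": 0,"gripper": 1},
    {"x": 0,"y": 0.3,"z": 0,"spin": 0,"gripper": 1},
    {"x": 0,"y": 0.3,"z": 0,"spin": 0,"gripper": 1},
    {"x": 0,"y": 0.3,"z": 0,"spin": 0,"gripper": 1}
  ]
}}

```text
time: 12.25
eef_pos: [0.5519, 0.0819, 0.1217]
tcp_rot: [-0.047, 0.999, -0.002, -0.002]
contact_force: [-2.5, -10.3, 1.1]
opening: 0.304
finger_force: 30.8
```

>>> {"method": "step_arm", "body": {
  "commands": [
    {"x": 0,"y": 0.3,"z": 0,"spin": 0,"gripper": 1},
    {"x": 0,"y": 0.3,"z": 0,"spin": 0,"gripper": 1},
    {"x": 0,"y": 0.3,"z": 0,"spin": 0,"gripper": 1},
    {"x": 0,"y": 0.3,"z": 0,"spin": 0,"gripper": 1},
    {"x": 0,"y": 0.3,"z": 0,"spin": 0,"gripper": 1},
    {"x": 0,"y": 0.3,"z": 0,"spin": 0,"gripper": 1},
    {"x": 0,"y": 0.3,"z": 0,"spin": 0,"gripper": 1},
    {"x": 0,"y": 0.3,"z": 0,"spin": 0,"gripper": 1},
    {"x": 0,"y": 0.3,"z": 0,"spin": 0,"gripper": 1},
    {"x": 0,"y": 0.3,"z": 0,"spin": 0,"gripper": 1}
  ]
}}

```text
time: 13.25
eef_pos: [0.5517, 0.0846, 0.1216]
tcp_rot: [-0.047, 0.999, -0.003, -0.002]
contact_force: [-1.7, -11.9, 1.2]
opening: 0.299
finger_force: 30.8
```

>>> {"method": "step_arm", "body": {
  "commands": [
    {"x": 0,"y": 0.2,"z": 0,"spin": 0,"gripper": 1},
    {"x": 0,"y": 0.2,"z": 0,"spin": 0,"gripper": 1},
    {"x": 0,"y": 0.2,"z": 0,"spin": 0,"gripper": 1},
    {"x": 0,"y": 0.2,"z": 0,"spin": 0,"gripper": 1},
    {"x": 0,"y": 0.2,"z": 0,"spin": 0,"gripper": 1},
    {"x": 0,"y": 0.2,"z": 0,"spin": 0,"gripper": 1},
    {"x": 0,"y": 0.2,"z": 0,"spin": 0,"gripper": 1},
    {"x": 0,"y": 0,"z": 0,"spin": 0,"gripper": 1},
    {"x": 0,"y": 0,"z": 0,"spin": 0,"gripper": 1},
    {"x": 0,"y": 0,"z": 0,"spin": 0,"gripper": 1}
  ]
}}

```text
time: 14.25
eef_pos: [0.5516, 0.0853, 0.1217]
tcp_rot: [-0.047, 0.999, -0.003, -0.002]
contact_force: [-3.4, -13.3, 0.3]
opening: 0.296
finger_force: 30.8
```

```bash
python3 -c "from h import *;rep()"
```

```text
t 14.25 fix mm [-45.1 -29.9 121.7] tool in fix: x [-1.    -0.001  0.005] z [-0.004 -0.007 -1.   ] F fix [ -4.6 -12.9   0.3] open 0.296 q6 -1.6854896970779116
```

Force now rises with little travel, so the stop is found. I add compression in small steps.

>>> {"method": "step_arm", "body": {
  "commands": [
    {"x": 0,"y": 0.3,"z": 0,"spin": 0,"gripper": 1},
    {"x": 0,"y": 0.3,"z": 0,"spin": 0,"gripper": 1},
    {"x": 0,"y": 0.3,"z": 0,"spin": 0,"gripper": 1},
    {"x": 0,"y": 0.3,"z": 0,"spin": 0,"gripper": 1},
    {"x": 0,"y": 0.3,"z": 0,"spin": 0,"gripper": 1},
    {"x": 0,"y": 0.3,"z": 0,"spin": 0,"gripper": 1},
    {"x": 0,"y": 0,"z": 0,"spin": 0,"gripper": 1},
    {"x": 0,"y": 0,"z": 0,"spin": 0,"gripper": 1},
    {"x": 0,"y": 0,"z": 0,"spin": 0,"gripper": 1},
    {"x": 0,"y": 0,"z": 0,"spin": 0,"gripper": 1}
  ]
}}

```text
time: 15.25
eef_pos: [0.5516, 0.0863, 0.1216]
tcp_rot: [-0.047, 0.999, -0.004, -0.002]
contact_force: [-3.5, -15.8, 1.0]
opening: 0.299
finger_force: 30.8
```

>>> {"method": "step_arm", "body": {
  "commands": [
    {"x": 0,"y": 0.3,"z": 0,"spin": 0,"gripper": 1},
    {"x": 0,"y": 0.3,"z": 0,"spin": 0,"gripper": 1},
    {"x": 0,"y": 0.3,"z": 0,"spin": 0,"gripper": 1},
    {"x": 0,"y": 0.3,"z": 0,"spin": 0,"gripper": 1},
    {"x": 0,"y": 0.3,"z": 0,"spin": 0,"gripper": 1},
    {"x": 0,"y": 0,"z": 0,"spin": 0,"gripper": 1},
    {"x": 0,"y": 0,"z": 0,"spin": 0,"gripper": 1},
    {"x": 0,"y": 0,"z": 0,"spin": 0,"gripper": 1},
    {"x": 0,"y": 0,"z": 0,"spin": 0,"gripper": 1},
    {"x": 0,"y": 0,"z": 0,"spin": 0,"gripper": 1}
  ]
}}

```text
time: 16.25
eef_pos: [0.5515, 0.0871, 0.1216]
tcp_rot: [-0.047, 0.999, -0.005, -0.002]
contact_force: [-2.7, -18.3, 0.0]
opening: 0.296
finger_force: 30.8
```

Run:
```python
from h import *
rep()
c=cam('scene'); cv2.imwrite('pics/scene3.png',cv2.resize(c['color'][120:250,190:360,::-1],None,fx=4,fy=4,interpolation=2))
```

```text
t 16.25 fix mm [-45.1 -28.1 121.6] tool in fix: x [-1.    -0.002  0.005] z [-0.004 -0.01  -1.   ] F fix [ -4.4 -18.    0. ] open 0.296 q6 -1.6795104253729856
```

View pics/scene3.png

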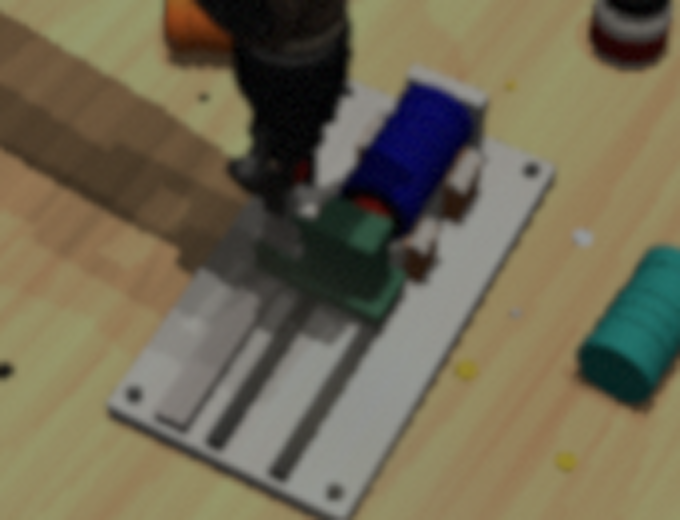

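Nose on the lantern, lantern at the stop. I work out the arc back down.

Run:
```python
from h import *
a=np.radians(np.linspace(97.1,20,20)); X=-55-80*np.cos(a); Z=50+80*np.sin(a)
print(np.c_[-np.diff(X),-np.diff(Z)].round(1).tolist())
```

```text
[[5.6, -0.5], [5.7, -0.1], [5.7, 0.3], [5.6, 0.7], [5.6, 1.1], [5.5, 1.5], [5.3, 1.9], [5.2, 2.2], [5.0, 2.6], [4.8, 3.0], [4.6, 3.3], [4.4, 3.6], [4.1, 3.9], [3.8, 4.2], [3.5, 4.4], [3.2, 4.7], [2.8, 4.9], [2.5, 5.1], [2.1, 5.3]]
```

>>> {"method": "step_arm", "body": {
  "commands": [
    {"x": 5.6,"y": 0,"z": -0.5,"spin": 0,"gripper": 1},
    {"x": 5.7,"y": 0,"z": -0.1,"spin": 0,"gripper": 1},
    {"x": 5.7,"y": 0,"z": 0.3,"spin": 0,"gripper": 1},
    {"x": 5.6,"y": 0,"z": 0.7,"spin": 0,"gripper": 1},
    {"x": 5.6,"y": 0,"z": 1.1,"spin": 0,"gripper": 1},
    {"x": 5.5,"y": 0,"z": 1.5,"spin": 0,"gripper": 1},
    {"x": 5.3,"y": 0,"z": 1.9,"spin": 0,"gripper": 1},
    {"x": 0,"y": 0,"z": 0,"spin": 0,"gripper": 1},
    {"x": 0,"y": 0,"z": 0,"spin": 0,"gripper": 1},
    {"x": 0,"y": 0,"z": 0,"spin": 0,"gripper": 1}
  ]
}}

```text
time: 17.3
eef_pos: [0.5169, 0.0839, 0.119]
tcp_rot: [-0.047, 0.999, -0.005, 0.004]
contact_force: [4.6, -17.3, 1.3]
opening: 0.297
finger_force: 30.1
```

```bash
python3 -c "from h import *;rep()"
```

```text
t 17.3 fix mm [-79.8 -28.1 119. ] tool in fix: x [-1.    -0.002 -0.008] z [ 0.009 -0.009 -1.   ] F fix [  3.  -17.7   1.3] open 0.297 q6 -1.6877019136212332
```

>>> {"method": "step_arm", "body": {
  "commands": [
    {"x": 5.2,"y": 0,"z": 2.2,"spin": 0,"gripper": 1},
    {"x": 5.0,"y": 0,"z": 2.6,"spin": 0,"gripper": 1},
    {"x": 4.8,"y": 0,"z": 3.0,"spin": 0,"gripper": 1},
    {"x": 4.6,"y": 0,"z": 3.3,"spin": 0,"gripper": 1},
    {"x": 4.4,"y": 0,"z": 3.6,"spin": 0,"gripper": 1},
    {"x": 4.1,"y": 0,"z": 3.9,"spin": 0,"gripper": 1},
    {"x": 3.8,"y": 0,"z": 4.2,"spin": 0,"gripper": 1},
    {"x": 3.5,"y": 0,"z": 4.4,"spin": 0,"gripper": 1},
    {"x": 3.2,"y": 0,"z": 4.7,"spin": 0,"gripper": 1},
    {"x": 2.8,"y": 0,"z": 4.9,"spin": 0,"gripper": 1}
  ]
}}

```text
time: 18.3
eef_pos: [0.4753, 0.0802, 0.0832]
tcp_rot: [-0.047, 0.999, -0.005, 0.003]
contact_force: [-1.1, -20.7, 8.1]
opening: 0.301
finger_force: 35.1
```

>>> {"method": "step_arm", "body": {
  "commands": [
    {"x": 2.5,"y": 0,"z": 5.1,"spin": 0,"gripper": 1},
    {"x": 2.1,"y": 0,"z": 5.3,"spin": 0,"gripper": 1},
    {"x": 0,"y": 0,"z": 2,"spin": 0,"gripper": 1},
    {"x": 0,"y": 0,"z": 0,"spin": 0,"gripper": 1},
    {"x": 0,"y": 0,"z": 0,"spin": 0,"gripper": 1},
    {"x": 0,"y": 0,"z": 0,"spin": 0,"gripper": 1},
    {"x": 0,"y": 0,"z": 0,"spin": 0,"gripper": 1},
    {"x": 0,"y": 0,"z": 0,"spin": 0,"gripper": 1},
    {"x": 0,"y": 0,"z": 0,"spin": 0,"gripper": 1},
    {"x": 0,"y": 0,"z": 0,"spin": 0,"gripper": 1}
  ]
}}

```text
time: 19.3
eef_pos: [0.4693, 0.0799, 0.0694]
tcp_rot: [-0.047, 0.999, -0.004, 0.001]
contact_force: [-1.7, -20.9, 4.0]
opening: 0.3
finger_force: 35.7
```

```bash
python3 -c "from h import *;rep()"
```

```text
t 19.3 fix mm [-127.6  -27.7   69.4] tool in fix: x [-1.    -0.003 -0.002] z [ 0.003 -0.009 -1.   ] F fix [ -3.6 -20.6   4. ] open 0.3 q6 -1.6989563671112167
```

Lever is near fully down. I press it slightly, relax the sideways load, then open.

>>> {"method": "step_arm", "body": {
  "commands": [
    {"x": 0,"y": 0,"z": 1.5,"spin": 0,"gripper": 1},
    {"x": 0,"y": 0,"z": 1.5,"spin": 0,"gripper": 1},
    {"x": 0,"y": 0,"z": 0,"spin": 0,"gripper": 1},
    {"x": 0,"y": 0,"z": 0,"spin": 0,"gripper": 1},
    {"x": 0,"y": 0,"z": 0,"spin": 0,"gripper": 1},
    {"x": 0,"y": -1,"z": 0,"spin": 0,"gripper": 1},
    {"x": 0,"y": -1,"z": 0,"spin": 0,"gripper": 1},
    {"x": 0,"y": -1,"z": 0,"spin": 0,"gripper": 1},
    {"x": 0,"y": 0,"z": 0,"spin": 0,"gripper": 1},
    {"x": 0,"y": 0,"z": 0,"spin": 0,"gripper": 1}
  ]
}}

```text
time: 20.3
eef_pos: [0.4685, 0.0796, 0.0662]
tcp_rot: [-0.047, 0.999, -0.002, 0.0]
contact_force: [-4.2, -9.5, 6.1]
opening: 0.299
finger_force: 36.2
```

```bash
python3 -c "from h import *;rep()"
```

```text
t 20.3 fix mm [-128.4  -28.    66.2] tool in fix: x [-1.    -0.002 -0.   ] z [ 0.001 -0.004 -1.   ] F fix [-5.1 -9.1  6.1] open 0.299 q6 -1.7063508372974618
```

>>> {"method": "step_arm", "body": {
  "commands": [
    {"x": 0,"y": -1,"z": 0,"spin": 0,"gripper": 1},
    {"x": 0,"y": -1,"z": 0,"spin": 0,"gripper": 1},
    {"x": 0,"y": 0,"z": 0,"spin": 0,"gripper": 1},
    {"x": 0,"y": 0,"z": 0,"spin": 0,"gripper": 0.2},
    {"x": 0,"y": 0,"z": 0,"spin": 0,"gripper": -0.2},
    {"x": 0,"y": 0,"z": 0,"spin": 0,"gripper": -0.6},
    {"x": 0,"y": 0,"z": 0,"spin": 0,"gripper": -1},
    {"x": 0,"y": 0,"z": 0,"spin": 0,"gripper": -1},
    {"x": 0,"y": 0,"z": 0,"spin": 0,"gripper": -1},
    {"x": 0,"y": 0,"z": 0,"spin": 0,"gripper": -1}
  ]
}}

```text
time: 21.3
eef_pos: [0.4681, 0.079, 0.0651]
tcp_rot: [-0.046, 0.999, 0.0, -0.0]
contact_force: [0.3, -0.1, 0.1]
opening: 0.999
finger_force: 0.0
```

>>> {"method": "step_arm", "body": {
  "commands": [
    {"x": 0,"y": 0,"z": -10,"spin": 0,"gripper": -1},
    {"x": 0,"y": 0,"z": -20,"spin": 0,"gripper": -1},
    {"x": 0,"y": 0,"z": -20,"spin": 0,"gripper": -1},
    {"x": 0,"y": 0,"z": -20,"spin": 0,"gripper": -1},
    {"x": 0,"y": 0,"z": -20,"spin": 0,"gripper": -1},
    {"x": 0,"y": 0,"z": -20,"spin": 0,"gripper": -1},
    {"x": 0,"y": 0,"z": -20,"spin": 0,"gripper": -1},
    {"x": 0,"y": 30,"z": -10,"spin": 0,"gripper": -1},
    {"x": 0,"y": 40,"z": 0,"spin": 0,"gripper": -1},
    {"x": 0,"y": 40,"z": 0,"spin": 0,"gripper": -1}
  ]
}}

```text
time: 22.3
eef_pos: [0.4583, 0.1895, 0.2069]
tcp_rot: [-0.045, 0.999, 0.0, 0.001]
contact_force: [0.6, 0.2, 0.5]
opening: 0.998
finger_force: 0.0
```

>>> {"method": "step_arm", "body": {
  "commands": [
    {"x": 0,"y": 40,"z": 0,"spin": 0,"gripper": -1},
    {"x": 0,"y": 40,"z": 0,"spin": 0,"gripper": -1},
    {"x": 0,"y": 40,"z": 0,"spin": 0,"gripper": -1},
    {"x": 0,"y": 0,"z": 0,"spin": 0,"gripper": -1},
    {"x": 0,"y": 0,"z": 0,"spin": 0,"gripper": -1},
    {"x": 0,"y": 0,"z": 0,"spin": 0,"gripper": -1},
    {"x": 0,"y": 0,"z": 0,"spin": 0,"gripper": -1},
    {"x": 0,"y": 0,"z": 0,"spin": 0,"gripper": -1},
    {"x": 0,"y": 0,"z": 0,"spin": 0,"gripper": -1},
    {"x": 0,"y": 0,"z": 0,"spin": 0,"gripper": -1}
  ]
}}

```text
time: 23.3
eef_pos: [0.447, 0.3076, 0.2052]
tcp_rot: [-0.046, 0.999, -0.0, 0.0]
contact_force: [0.4, 0.2, 0.1]
opening: 0.999
finger_force: 0.0
```

Run:
```python
from h import *
rep(); F=np.load('fix.npz'); O,x,y=F['O'],F['x'],F['y']; f=lambda p:np.c_[(p[:,:2]-O)@x,(p[:,:2]-O)@y,p[:,2]]
c=cam('top'); hsv=cv2.cvtColor(c['color'],cv2.COLOR_RGB2HSV)
red=((hsv[...,1]>150)&((hsv[...,0]<8)|(hsv[...,0]>172))&(hsv[...,2]>80)).astype(np.uint8); red[:150]=0;red[240:]=0;red[:,:160]=0;red[:,300:]=0
n,_,st,ce=cv2.connectedComponentsWithStats(red)
for i in range(1,n):
    if st[i,4]>8: print('red',st[i,4],ce[i],f(plane(c,ce[i],.077)))
for name,lo,hi in(('green',(50,40,30),(95,255,255)),('blue',(108,120,30),(130,255,255))):
    g=cv2.inRange(hsv,lo,hi); g[:150]=0;g[240:]=0;g[:,:160]=0;g[:,300:]=0; w,q=np.nonzero(g); p,d=pts(c,np.c_[q,w]); k=f(p)[d>0]
    if name=='green': k=k[k[:,2]>.1]
    print(name,np.percentile(k,[2,50,98],axis=0).round(4).tolist())
s=cam('scene'); cv2.imwrite('pics/scene4.png',cv2.resize(s['color'][120:250,190:360,::-1],None,fx=4,fy=4,interpolation=2))
```

```text
t 23.3 fix mm [-128.8  201.   205.2] tool in fix: x [-1.  0. -0.] z [ 0. -0. -1.] F fix [0.4 0.2 0.1] open 0.999 q6 -1.2468919648731265
red 35 [220.54285714 189.42857143] [[-0.00013579  0.00489314  0.077     ]]
red 58 [236.94827586 235.15517241] [[-0.13042653 -0.02868922  0.077     ]]
green [[-0.0221, -0.0441, 0.1039], [0.0018, -0.0291, 0.1084], [0.0258, -0.0143, 0.1118]]
blue [[-0.0288, 0.0127, 0.0792], [-0.004, 0.0628, 0.0998], [0.0239, 0.1124, 0.1059]]
```

View pics/scene4.png

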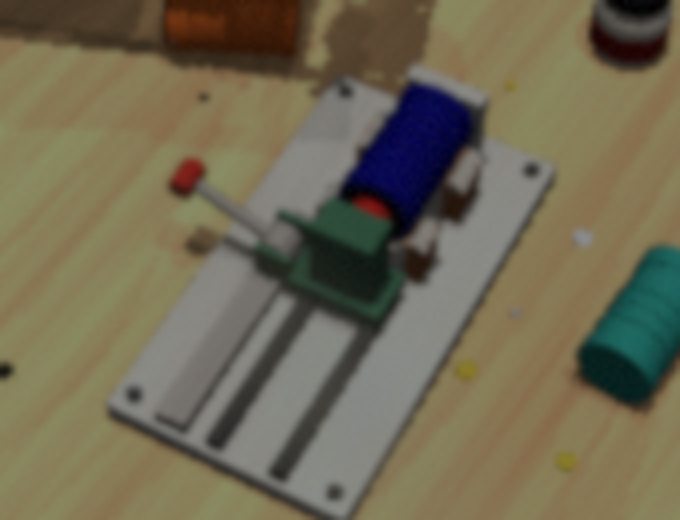

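The lever is fully down: the knob is at (187,177) and reads x −130 mm. The red nose is pressed on the lantern, which sits at the stop. Estimated compression is 3.5–4.5 mm. Handing in.

```bash
python3 -c "
from plant import *
print(sign_off())"
```

```text
the job is handed in; nothing more can be done
None
```

I handed the job in at about 23 s, but `sign_off()` gave no verdict: the lever is fully down, the lantern lies in its V blocks against the stop with the nose spring at an estimated 3.5–4.5 mm (about 12 N), and the arm stayed clear of the spare lantern, ink jar and printing pad.

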